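# Set the run-in timer and start it

## Task

Set the run-in timer on the bench: push the dial round gently by its upright finger post, without gripping it, until the dial's white line meets the tip of the red tab on the scale, and then press the green start button fully down and let it come up again. Leave the red tab and the gear, tin and trigger switch lying round the timer where they are.

Things in the scene. Friction and masses are not known exactly. Their poses are not given: they have to be found in the camera images.
- dial_centre (a point): Centre of the dial, on its turning axis (vertical), level with the dial's top face, 58 mm above the bench. The timer is a fixed grey box with a black top, 260 mm wide, 170 mm deep (its x axis points to its back, y to its left, z up) and 45 mm high; the dial is a flat black disc 116 mm across in an aluminium scale ring, with a steel hub of 24 mm across that stands 5 mm over its face. This point's axes are the timer's.
- dial_line (a point): Outer end of the white index line on the dial's rim, 58 mm from the axis, on the top face. Its x axis points outward from the dial's axis, z up. The line is 3 mm wide and runs from the hub under the finger post to the rim.
- dial_post (a point): Middle of the upright aluminium finger post on the dial, 38 mm from the axis, on the same radius as the white line. The post is 13 to 15 mm thick (18 mm at the lowest 3 mm), and stands 30 mm over the dial's face; this point is 16 mm above the face. About 2 N sideways on it turns the dial, either way, without end stops in reach; it stays where it is left.
- tab_tip (a point): Tip of the red tab, the target mark, 62 mm from the dial's axis, 5 mm below the dial's face. Its x axis points outward from the dial's axis. The tab is 12 mm wide (3 mm at the tip) with a black centre line, may be set at any place round the scale at least 0.6 rad from the line, reaches out to 80 mm from the axis, and all of it lies lower than the dial's face. It is held by friction and stays unless pushed.
- dial (a joint): Angle of the dial in rad, counter-clockwise seen from above; 0 when the white line points along the timer's x axis, to its back.
- start_top (a point): Centre of the top of the green push button, 28 mm across, to the right of the dial on the timer's top; pressed straight down.
- start (a joint): Travel of the start button in m: 0 up, 0.006 fully down. A spring pushes it up; fully down takes 5 N.
- gear_mid (a point): Centre of the loose steel gear, 34 mm across, 17 mm high, on the bench in front of the timer. To be left alone.
- grease_tin_mid (a point): Centre of the loose red-orange tin, 68 mm across, 30 mm high, on the bench left of the timer. To be left alone.
- trigger_switch_mid (a point): Centre of the loose black trigger switch with a red trigger, 39 x 46 mm, 26 mm high, lying on the bench right of the timer. To be left alone.

How it is judged:
On the way, in this order (a step that is already met when the one before it is completed fails the run):
1. the dial's white line meets the tip of the red tab (within 4 mm sideways) (horizontal distance between dial_line and tab_tip below 0.0057 m), for 0.3 s.
2. the start button is pressed down (value of joint start above 0.0045 m), for 0.05 s.
At the end, for the whole second after the job is handed in: The dial rests with its white line at the tip of the red tab (outer end of the line within 5.7 mm of the tip, which are 4 mm apart at best: 4 mm, or 4 degrees, to either side), the button is up again, the tab is within 4 mm and the gear, tin and trigger switch are within 15 mm of where they started (horizontal distance between dial_line and tab_tip below 0.0057 m and velocity of joint dial between -0.05 and 0.05 rad/s and value of joint start below 0.0015 m and distance of tab_tip from where it was at the start of the episode below 0.004 m and distance of each of gear_mid, grease_tin_mid, trigger_switch_mid from where it was at the start of the episode below 0.015 m); the robot touches nothing.
It fails at once if the start button is pressed while the white line is off the red tab (value of joint start above 0.003 m and horizontal distance between dial_line and tab_tip above 0.0065 m).
It fails at once if the dial or its post is squeezed or forced (over 25 N) instead of pushed gently (contact force between the fingers and dial above 25 N).
It fails at once if the red tab is pushed along the scale (distance of tab_tip from where it was at the start of the episode above 0.006 m).
It fails at once if the gear, the tin or the trigger switch is moved (over 20 mm) or lifted (distance of any of gear_mid, grease_tin_mid, trigger_switch_mid from where it was at the start of the episode above 0.02 m).
It also fails if it takes over 51 s, if anything falls off the work surface, if the arm or the gripper's body presses on something with over 40 N, if the wrist force passes 120 N, or if a joint passes its speed limit or range.

## Robot

A 6-joint arm with a two-finger parallel gripper is mounted at the origin on a cart in front of the work surface, level with it; the furniture and walls round the work are solid. World frame = base frame: x ahead of the robot, y to its left, z up, the work surface at z = 0. Lengths are in m, angles in rad, forces in N, time in s.
With the tool pointing down it reaches from about 0.35 to 0.725 m from the base axis. Payload 6 kg.
Tool frame: the origin (TCP) lies on the mounting face of the last link; the fingertips stand 173 mm ahead of it and the grasp point (between the pads) lies 155 mm ahead of it (env.nose_length is the distance from the TCP to the fingertips, in m); z points along the fingers, y is the line along which they close (so a half turn about z gives the same grasp; the last joint's range is limited). The gripper opens to 85 mm and grips with 20 to 120 N. Pads are 22 mm wide; open, the fingers measure 114 mm over their backs; the gripper's body (76 mm by 85 mm) begins 54 mm behind the grasp point. The pads swing forward as they close: fully open they stand 13 mm farther back than shut.
Start: joints at [-0.957, 0.04, 0.085, 0, -1.615, -0.334], TCP at [0.166, -0.577, 0.405] pointing down, gripper open.
Joint ranges: [-2.56, 2.56], [-1.29, 2.01], [-1.08, 1.49], [-3.29, 1.98], [-2.81, -0.18], [-2.99, 2.99]. Speed limits (rad/s): [2.57, 2.57, 3.01, 3.14, 3.14, 3.14].

## Interface

Orientations are given as a rotation vector (axis times angle).
In Python, from workcell import env gives the robot as it stands.
- The arm moves only by the tool jog_arm, never from a script. Its argument "deltas" is a list of rows, each a list of 7 numbers: the shift along the tool's x, y, z in mm, then the turn, a rotation vector about the tool's x, y, z in degrees, then the closure, from 0 (fully open) to 1 (shut). A call has 1 to 5 rows; each row shifts and turns the commanded pose from where the row before left it, along the tool's axes as they then stand; what a row does not reach is not made up. A row lasts 1/8 s, in which the tool goes at most 62.5 mm and 10.7 degrees, less where a joint would pass 70% of its speed; a pose out of reach is approached as far as the arm can. A call is refused whole if a number of a shift passes 62.5 or a number of a turn 10.7, either way. A call with a gripper value outside its range is refused whole. The fingers move at their own pace and stop on an object; "squeeze" is the grip in N (left out, the last holds). Time passes only in rows, so rows that do not move let the fingers close. It gives the time, the measured TCP pose, the force, the opening and the grip force at its end, in the units of the state.
- env.get_state(): the state, without advancing time (a new reading comes with each control period).
- env.read_camera(name): name is "scene" or "top"; returns (picture, depth): 384x512x3 uint8, red, green, blue; 384x512 float32, m along the optical axis (not along the pixel's ray), 0 where there is no reading.
- env.get_calibration(name): a dict with "fx", "fy", "cx", "cy" (pixels), "view" (4x4, takes a point from world to camera coordinates). Camera axes: x right, y down, z forward; pixel columns grow to the right and rows downward; lengths in m; the calibration is good to about 2 mm. A picture is of the moment at which its call begins. get_calibration takes no time and is no camera call.
- env.hand_in(): hands the job in; it is judged then, once.
Trained networks look in the newest picture that a camera, given by its name, has taken for a name from the list of things; names that differ only in an ending like _2 or _b are one class to them, and where a whole thing is asked for, a point or a joint stands for the part that bears it (a point fixed in the world has none). Each returns a list of dicts, best first, with "p" (0 to 1); they miss things now and then, are a little off and sometimes report something else, mostly with a low value. They report only what shows in the picture. A call takes as long as a camera call.
- env.look_for(thing, camera): "bbox" ([left, top, width, height] in pixels, round what is visible of it).
- env.landmark_of(thing, camera): "uv" ([column, row] in pixels: a listed point, or the origin of a listed thing).
The state is a dict: "time_s": time; "joints": joint angles; "joint_vel": joint speeds; "joint_torque": joint torques, N m; "tcp_pos": TCP position; "eef_rot": TCP orientation; "wrist_force": force on the tool from outside, world axes, zero at the start; "wrist_torque": the same for the moment, N m; "grip_width": opening from 0.0 (shut) to 1.0 (fully open); "grasp_force": force on a finger pad.
Only numpy, scipy, OpenCV 4.12 (cv2) and the standard library are available. Lean on these libraries where they do the work, as an engineer would, in place of code of your own. Each camera call takes 0.05 s, during which the arm holds its last target. There are 200 camera calls.

## Working session

There is one attempt and no reset: what is moved stays moved. The work goes in short steps, Python scripts to look and compute and a tool call to move; the robot and the scene stay as the last step left them, time stands still between calls to the robot, and variables do not carry over. Pictures are saved under pics/ and viewed, at most 10 in all, crops included, and the job is handed in when it is done.

Besides the shell and the picture viewer there is one more tool, called after "Emit:" as name(argument=value, ...), one argument or row to a line, values as JSON. jog_arm: Moves the arm, as the interface text tells. Its arguments: {"type":"object","properties":{"deltas":{"type":"array","items":{"type":"array","items":{"type":"number"}}},"squeeze":{"type":"number"}},"required":["deltas"]}

```bash
mkdir -p pics
cat > h.py <<'E'
import numpy as np, cv2
from workcell import env
from scipy.spatial.transform import Rotation as R
def ray(cam,uv,z):
    c=env.get_calibration(cam); V=np.array(c["view"]); Ci=np.linalg.inv(V)
    d=Ci[:3,:3]@np.array([(uv[0]-c["cx"])/c["fx"],(uv[1]-c["cy"])/c["fy"],1]); o=Ci[:3,3]
    return o+d*(z-o[2])/d[2]
def proj(cam,p):
    c=env.get_calibration(cam); q=np.array(c["view"])@np.r_[p,1]
    return np.array([c["fx"]*q[0]/q[2]+c["cx"],c["fy"]*q[1]/q[2]+c["cy"]])
Z=dict(dial_centre=.058,dial_line=.058,dial_post=.074,tab_tip=.053,start_top=.055,gear_mid=.0085,grease_tin_mid=.015,trigger_switch_mid=.013)
def find(cam,names):
    for n in names:
        r=env.landmark_of(n,cam)
        if r: print(cam,n,[(np.round(a["uv"],1).tolist(),round(a["p"],2),np.round(ray(cam,a["uv"],Z[n]),4).tolist()) for a in r[:2]])
        else: print(cam,n,None)
E
python3 - <<'E'
from h import *
ims=[]
for c in("top","scene"):
    im,d=env.read_camera(c); np.save(f"{c}_d.npy",d); find(c,Z)
    cv2.imwrite(f"pics/{c}0.png",im[:,:,::-1])
    k=env.get_calibration(c);print(c,k["fx"],np.linalg.inv(np.array(k["view"]))[:3,3])
s=env.get_state();print(s["time_s"],s["tcp_pos"],s["eef_rot"],R.from_rotvec(s["eef_rot"]).as_matrix().round(3))
E
```

```text
top dial_centre [([254.0, 217.3], 0.97, [0.504, 0.2043, 0.058])]
top dial_line [([233.6, 200.4], 0.61, [0.5488, 0.2565, 0.058])]
top dial_post [([238.6, 205.1], 0.73, [0.535, 0.2423, 0.074])]
top tab_tip [([243.2, 238.5], 0.4, [0.4503, 0.2333, 0.053])]
top start_top [([309.7, 204.7], 0.63, [0.5337, 0.0602, 0.055])]
top gear_mid [([280.0, 258.2], 0.69, [0.3959, 0.1389, 0.0085]), ([306.1, 205.8], 0.26, [0.5346, 0.0648, 0.0085])]
top grease_tin_mid [([195.2, 233.6], 0.79, [0.4655, 0.3653, 0.015])]
top trigger_switch_mid [([307.7, 200.3], 0.71, [0.5491, 0.0605, 0.013]), ([333.5, 176.8], 0.69, [0.6114, -0.0112, 0.013])]
top 369.7625202586278 [0.45742924 0.16534314 1.00992477]
scene dial_centre [([239.2, 190.9], 0.62, [0.5142, 0.2101, 0.058])]
scene dial_line [([245.7, 177.2], 0.59, [0.5426, 0.2397, 0.058]), ([198.6, 164.2], 0.57, [0.4616, 0.3199, 0.058])]
scene dial_post [([241.8, 176.4], 0.7, [0.5305, 0.2326, 0.074]), ([238.4, 194.3], 0.26, [0.5043, 0.1904, 0.074])]
scene tab_tip [([207.1, 191.8], 0.42, [0.4518, 0.2406, 0.053])]
scene start_top [([279.7, 236.0], 0.64, [0.5422, 0.0732, 0.055]), ([205.0, 249.8], 0.56, [0.3972, 0.106, 0.055])]
scene gear_mid [([201.6, 246.1], 0.72, [0.3996, 0.1451, 0.0085])]
scene grease_tin_mid None
scene trigger_switch_mid [([326.6, 267.6], 0.78, [0.6073, -0.0092, 0.013])]
scene 411.5685539401718 [ 0.31268161 -0.30794583  0.74657137]
0.9 [ 0.1657212  -0.57665419  0.40467046] [ 4.38088231e-01 -3.11084893e+00 -8.57709355e-05] [[-0.961 -0.276 -0.   ]
 [-0.276  0.961  0.   ]
 [ 0.     0.    -1.   ]]
```

View pics/top0.png

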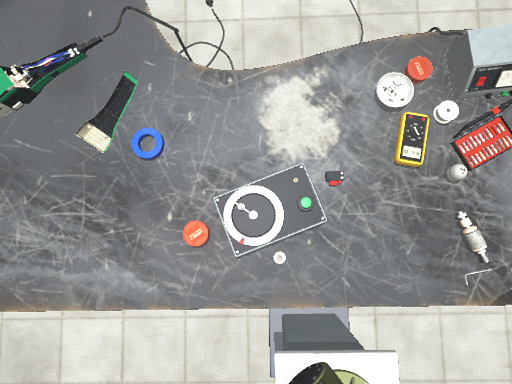

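View pics/scene0.png

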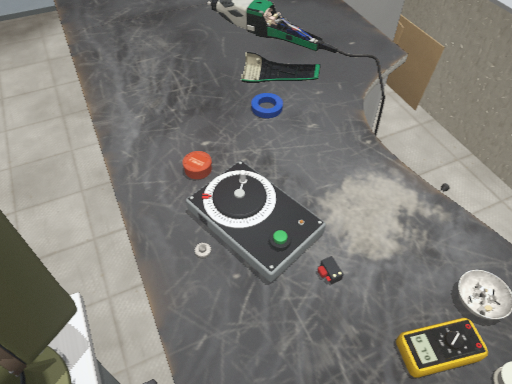

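The top view shows the timer with the dial at about (253,215), its post up-left at (239,206), the red tab lower-left at (241,240) and the green button at (306,203). The scene view agrees: dial (239,195), post (242,178), tab (206,196), button (280,239).

```bash
cat >> h.py <<'E'
def measure(tag):
    out=[]
    for c,x0,y0 in(("top",205,155),("scene",180,150)):
        im,d=env.read_camera(c); cv2.imwrite(f"pics/{c}_{tag}.png",im[:,:,::-1])
        hsv=cv2.cvtColor(im,cv2.COLOR_RGB2HSV); h,s,v=cv2.split(hsv)
        for nm,m,z in(("green",(h>45)&(h<85)&(s>120)&(v>60),.055),("red",((h<8)|(h>172))&(s>130)&(v>90),.052),("ring",(s<60)&(v>170),.052)):
            n,l,st,ce=cv2.connectedComponentsWithStats(m.astype(np.uint8))
            for i in range(1,n):
                if (st[i,4]>=(6 if nm=="red" else 40)) and x0<ce[i][0]<x0+140 and y0<ce[i][1]<y0+130:
                    print(c,nm,st[i].tolist(),ce[i].round(1),ray(c,ce[i],z).round(4))
                    if nm=="ring":
                        cn=max(cv2.findContours((l==i).astype(np.uint8),0,1)[0],key=len)
                        p=np.array([ray(c,q[0],z)[:2] for q in cn]); cc,r=cv2.minEnclosingCircle(p.astype(np.float32)); 
                        e=cv2.fitEllipse((p*1000).astype(np.float32)); print("  circ",np.round(cc,4),round(r,4),np.round(e[0],1),np.round(e[1],1))
        out.append(cv2.resize(im[y0:y0+110,x0:x0+130],None,fx=3,fy=4 if 0 else 3,interpolation=cv2.INTER_CUBIC))
    cv2.imwrite(f"pics/{tag}.png",np.hstack(out)[:,:,::-1])
E
python3 -c "
from h import *
measure('a')"
```

```text
top red [329, 180, 13, 6, 48] [334.6 182.4] [ 0.5907 -0.0064  0.052 ]
top ring [273, 251, 13, 13, 128] [279.2 257.3] [0.4008 0.1421 0.052 ]
  circ [0.4013 0.1422] 0.0164 [400.9 142.1] [30.  30.6]
scene green [273, 230, 14, 14, 144] [279.9 236.3] [0.5423 0.0724 0.055 ]
scene red [183, 151, 29, 28, 572] [197.1 164.9] [0.459  0.3248 0.052 ]
scene red [202, 193, 9, 6, 28] [205.3 195.9] [0.4446 0.2326 0.052 ]
scene ring [203, 170, 73, 58, 1335] [240.3 201.9] [0.506  0.1861 0.052 ]
  circ [0.5095 0.1995] 0.0782 [509.9 200. ] [142.3 144.6]
scene ring [234, 180, 13, 17, 91] [239.9 190.1] [0.5182 0.2161 0.052 ]
  circ [0.5232 0.2215] 0.0242 [521.2 219.2] [22.2 45.7]
scene ring [248, 223, 77, 51, 123] [286.7 253.8] [0.5371 0.0332 0.052 ]
  circ [0.5548 0.0643] 0.0848 [489.8   7.1] [37.9 39.8]
scene ring [195, 243, 16, 13, 131] [202.4 249.2] [0.3934 0.1113 0.052 ]
  circ [0.3935 0.112 ] 0.0154 [393.5 111.7] [28.  29.1]
```

View pics/a.png

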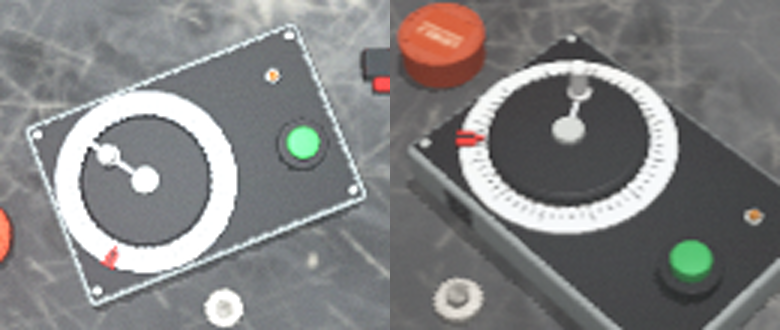

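Crop shows (top, left half) hub (145,180), post (108,154), tab tip about (115,250), button (303,142); right half agrees. The top masks lost the dial and button, so I'll check those on a rectified plane.

```bash
cat >> h.py <<'E'
def rect(cam,im,z,c,half=.1,n=400):
    # world plane -> picture: column ~ -y, row ~ -x
    w=np.array([[c[0]+half,c[1]+half],[c[0]+half,c[1]-half],[c[0]-half,c[1]-half],[c[0]-half,c[1]+half]])
    src=np.float32([proj(cam,[*q,z]) for q in w]); H=cv2.getPerspectiveTransform(src,np.float32([[0,0],[n,0],[n,n],[0,n]]))
    return cv2.warpPerspective(im,H,(n,n),flags=cv2.INTER_CUBIC)
E
python3 - <<'E'
from h import *
a=cv2.imread("pics/top_a.png")[:,:,::-1]
print(a[202,306],a[215,253],a[215,228],a[240,242])
C=np.array([.507,.203]);o=[]
for c in("top","scene"):
    im=cv2.imread(f"pics/{c}_a.png"); r=rect(c,im,.054,C)
    for k in(1,2,3): cv2.line(r,(100*k,0),(100*k,399),(255,255,0),1);cv2.line(r,(0,100*k),(399,100*k),(255,255,0),1)
    o.append(r)
cv2.imwrite("pics/rect.png",np.hstack(o))
print("hub top",ray("top",(253.3,215),.063),"post top of",ray("top",(241,206.3),.088),"tab",ray("top",(243.3,238.3),.053),"btn",ray("top",(306,202.3),.055))
print("hub scene",ray("scene",(180+569/3-130,150+130/3),.063),"btn",ray("scene",(280,236.3),.055))
for n in("top","scene"): 
    d=np.load(n+"_d.npy"); k=env.get_calibration(n); Ci=np.linalg.inv(np.array(k["view"]))
    for uv in((306,202),(241,206),(253,215)) if n=="top" else ((280,236),(243,175),(239,193)):
        q=d[uv[1],uv[0]]; print(n,uv,(Ci@[(uv[0]-k["cx"])/k["fx"]*q,(uv[1]-k["cy"])/k["fy"]*q,q,1]).round(4)[:3])
E
```

```text
[152 254 194] [255 255 255] [255 255 255] [189 121 120]
hub top [0.50968104 0.20582021 0.063     ] post top of [0.53072019 0.23519813 0.088     ] tab [0.45078329 0.23307363 0.053     ] btn [0.54010723 0.06945121 0.055     ]
hub scene [0.51095291 0.19981866 0.063     ] btn [0.54246174 0.07237241 0.055     ]
top (306, 202) [0.5398 0.0707 0.0672]
top (241, 206) [0.5315 0.2352 0.0872]
top (253, 215) [0.5097 0.2066 0.0623]
scene (280, 236) [0.5393 0.0672 0.0656]
scene (243, 175) [0.5321 0.2292 0.0814]
scene (239, 193) [0.5104 0.2021 0.0619]
```

View pics/rect.png

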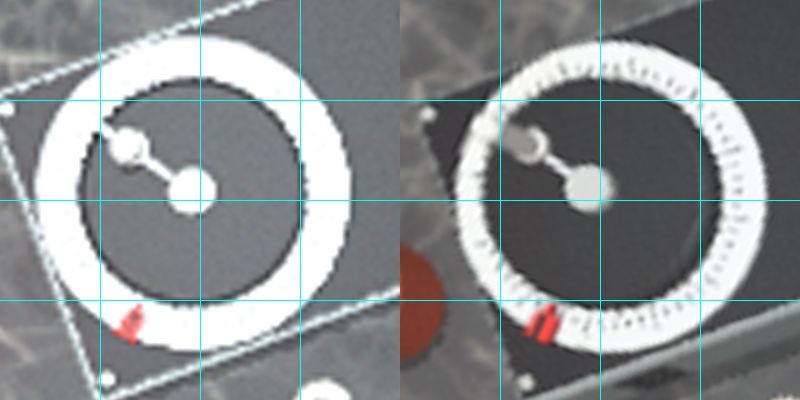

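The rectified pictures give ring centre ≈ (0.510, 0.204), dial line at ≈ 52°, tab at ≈ 152°, line radius 57.7 mm and tab tip 62.7 mm (both as they must be); button ≈ (0.540, 0.070, 0.066). So a push of about +100°. Moving over with shut fingers.

Emit:
jog_arm(
  deltas=[
    [-40,43,0,0,0,0,1],
    [-40,43,0,0,0,0,1],
    [-40,43,0,0,0,0,1],
    [-40,43,0,0,0,0,1],
    [-40,43,0,0,0,0,1],
  ],
  squeeze=20,
)

```text
time_s: 1.62
tcp_pos: [0.2988, -0.3131, 0.4049]
eef_rot: [-0.437, 3.11, -0.001]
wrist_force: [1.5, -0.2, 0.0]
grip_width: -0.002
grasp_force: 0.0
```

Emit:
jog_arm(
  deltas=[
    [-40,43,0,0,0,0,1],
    [-40,43,0,0,0,0,1],
    [-40,43,0,0,0,0,1],
    [-40,43,0,0,0,0,1],
    [-40,43,0,0,0,0,1],
  ],
)

```text
time_s: 2.25
tcp_pos: [0.4317, -0.051, 0.4053]
eef_rot: [-0.439, 3.109, 0.0]
wrist_force: [0.8, -1.2, 1.0]
grip_width: 0.0
grasp_force: 0.0
```

Emit:
jog_arm(
  deltas=[
    [-40,43,0,0,0,0,1],
    [-40,43,0,0,0,0,1],
    [-40,43,0,0,0,0,1],
    [-40,43,0,0,0,0,1],
    [-38,47,0,0,0,0,1],
  ],
)

```text
time_s: 2.88
tcp_pos: [0.5619, 0.214, 0.4048]
eef_rot: [-0.438, 3.111, 0.0]
wrist_force: [1.1, -1.8, 2.0]
grip_width: -0.001
grasp_force: 0.0
```

Emit:
jog_arm(
  deltas=[
    [0,0,20,0,0,-9,1],
    [0,0,20,0,0,-9,1],
    [0,0,20,0,0,-9,1],
    [0,0,20,0,0,-9,1],
    [0,0,0,0,0,0,1],
  ],
)

```text
time_s: 3.5
tcp_pos: [0.5609, 0.2122, 0.3229]
eef_rot: [1.374, -2.821, 0.0]
wrist_force: [0.6, -0.1, 0.3]
grip_width: -0.004
grasp_force: 0.0
```

Emit:
jog_arm(
  deltas=[
    [0,0,30,0,0,0,1],
    [0,0,28,0,0,0,1],
    [0,0,0,0,0,0,1],
  ],
)

```text
time_s: 3.88
tcp_pos: [0.5609, 0.212, 0.2654]
eef_rot: [1.372, -2.822, 0.001]
wrist_force: [-0.4, -0.3, 0.3]
grip_width: 0.001
grasp_force: 0.0
```

```bash
cat > look.py <<'E'
import sys
from h import *
tag=sys.argv[1]; o=[]
for c in("scene","top"):
    im,_=env.read_camera(c); im=im[:,:,::-1].copy(); cv2.imwrite(f"pics/{c}_{tag}.png",im)
    s=env.get_state(); M=R.from_rotvec(s["eef_rot"]).as_matrix(); t=s["tcp_pos"]+M[:,2]*.173
    x0,y0=(180,120) if c=="scene" else (195,150)
    cr=cv2.resize(im[y0:y0+130,x0:x0+100],None,fx=4,fy=4,interpolation=cv2.INTER_CUBIC)
    u=(proj(c,t)-[x0,y0]+.5)*4; cv2.drawMarker(cr,tuple(int(q) for q in u),(255,0,255),0,8,1); o.append(cr)
cv2.imwrite(f"pics/{tag}.png",np.hstack(o)); print(t)
E
python3 look.py b
```

```text
[0.56199764 0.21245468 0.09562885]
```

View pics/b.png

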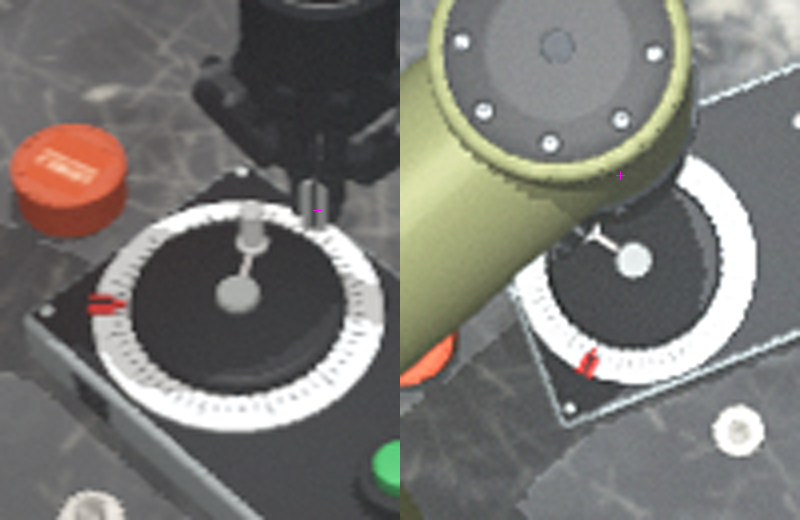

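The finger tip is at (315,225) on the clockwise side of the post (250,230), clear of it; the tab at (105,303) is clear. Lowering and pushing in an orbit.

Emit:
jog_arm(
  deltas=[
    [0,0,13,0,0,0,1],
    [0,0,12,0,0,0,1],
    [0,0,0,0,0,0,1],
    [0,7,0,0,0,0,1],
    [0,7,0,0,0,0,1],
  ],
)

```text
time_s: 4.6
tcp_pos: [0.5499, 0.2213, 0.2422]
eef_rot: [-1.378, 2.823, 0.0]
wrist_force: [0.2, -0.1, -0.2]
grip_width: 0.002
grasp_force: 0.0
```

Emit:
jog_arm(
  deltas=[
    [-2,4.1,0,0,0,-6,1],
    [-2,4.1,0,0,0,-6,1],
    [-2,4.1,0,0,0,-6,1],
    [-2,4.1,0,0,0,-6,1],
    [0,0,0,0,0,0,1],
  ],
)

```text
time_s: 5.22
tcp_pos: [0.5395, 0.236, 0.2422]
eef_rot: [-1.934, 2.475, -0.0]
wrist_force: [0.8, -0.9, 1.0]
grip_width: -0.003
grasp_force: 0.3
```

```bash
python3 look.py c
```

```text
[0.53975259 0.23596455 0.0690835 ]
```

View pics/c.png

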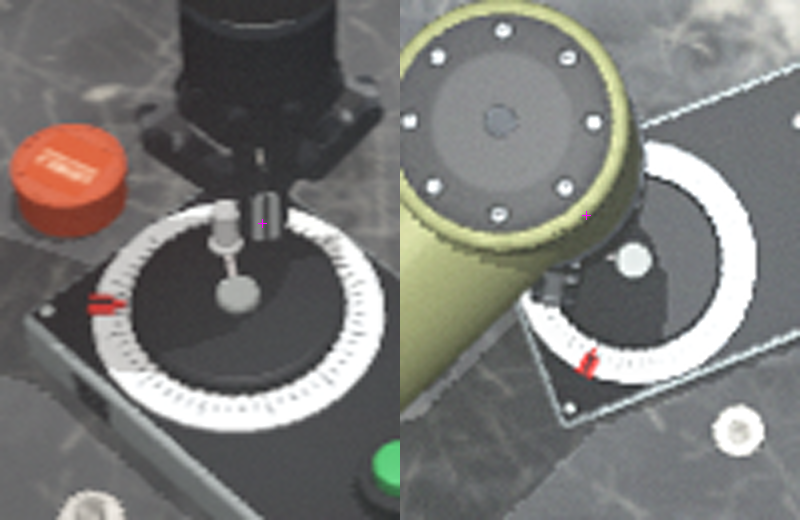

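Run:
```python
from h import *
h=ray("scene",(180+237/4,120+291/4),.063)
for n,uv in(("before",(251,246)),("now",(227,244))):
    p=ray("scene",(180+uv[0]/4,120+uv[1]/4),.059); d=p-h; print(n,d[:2].round(4),np.hypot(*d[:2]),np.degrees(np.arctan2(d[1],d[0])))
```

```text
before [0.0206 0.0286] 0.03527323184101389 54.2887222192172
now [0.0093 0.0355] 0.036641230555382674 75.35824728565437
```

Post turned to about 75° as computed. Continue 60° more, checking force.

Emit:
jog_arm(
  deltas=[
    [-2,4.1,0,0,0,-6,1],
    [-2,4.1,0,0,0,-6,1],
    [-2,4.1,0,0,0,-6,1],
    [-2,4.1,0,0,0,-6,1],
    [-2,4.1,0,0,0,-6,1],
  ],
)

```text
time_s: 5.95
tcp_pos: [0.5201, 0.2463, 0.2422]
eef_rot: [-2.51, 1.887, -0.001]
wrist_force: [2.9, -1.0, 0.0]
grip_width: -0.002
grasp_force: 1.2
```

Emit:
jog_arm(
  deltas=[
    [-2,4.1,0,0,0,-6,1],
    [-2,4.1,0,0,0,-6,1],
    [-2,4.1,0,0,0,-6,1],
    [-2,4.1,0,0,0,-6,1],
    [-2,4.1,0,0,0,-6,1],
  ],
)

```text
time_s: 6.58
tcp_pos: [0.4976, 0.2457, 0.2423]
eef_rot: [-2.912, 1.173, -0.002]
wrist_force: [3.1, 1.1, -0.3]
grip_width: 0.0
grasp_force: 1.2
```

```bash
python3 look.py d
```

```text
[0.49751968 0.24581171 0.06927587]
```

View pics/d.png

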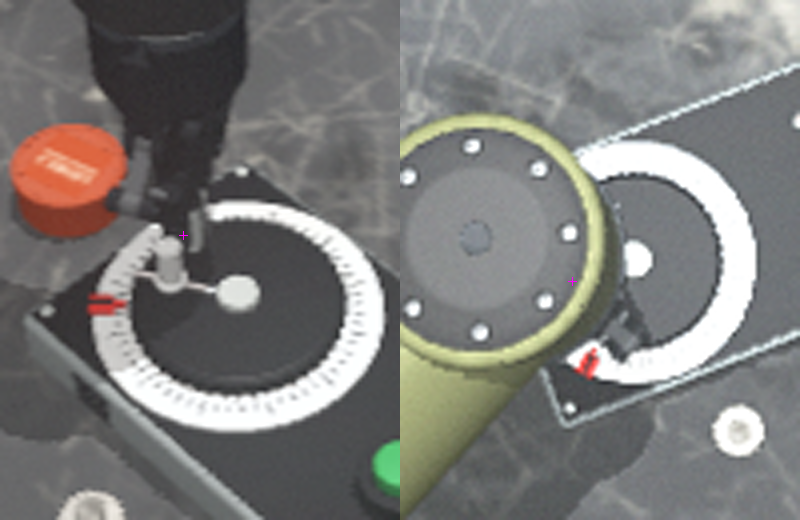

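Line outer end now at (138,272), tab tip at (127,304) in the scene crop; tab unmoved. Computing the remaining angle within that one camera.

```bash
cat > ang.py <<'E'
# remaining angle in the scene picture, by the line's own pixels: fit dial-plane polar around ring centre
import sys
from h import *
im=cv2.imread(f"pics/scene_{sys.argv[1]}.png"); f=lambda u,v,z: ray("scene",(180+u/4-.4,120+v/4-.4),z)
h=f(237,291,.063)[:2] if len(sys.argv)<3 else None
for nm,u,v,z in(("line",138,272,.058),("line mid",205,289,.058),("tab",127,304,.053),("tab outer",92,303,.053),("post",171,283,.059)):
    d=f(u,v,z)[:2]-h; print(nm,np.hypot(*d).round(4),np.degrees(np.arctan2(d[1],d[0])).round(1))
E
python3 ang.py d
```

```text
line 0.0567 137.6
line mid 0.0182 138.0
tab 0.0591 156.1
tab outer 0.0779 155.3
post 0.0368 141.5
```

Emit:
jog_arm(
  deltas=[
    [-2,4.1,0,0,0,-6,1],
    [-2,4.1,0,0,0,-6,1],
    [0,0,0,0,0,0,1],
  ],
)

```text
time_s: 7.05
tcp_pos: [0.489, 0.2421, 0.2421]
eef_rot: [-3.018, 0.87, -0.001]
wrist_force: [1.0, 1.2, 0.3]
grip_width: 0.001
grasp_force: 0.7
```

```bash
cat > look2.py <<'E'
import sys
from h import *
tag=sys.argv[1]; im,_=env.read_camera("scene"); im=im[:,:,::-1].copy(); cv2.imwrite(f"pics/scene_{tag}.png",im)
cr=cv2.resize(im[165:215,190:265],None,fx=10,fy=10,interpolation=cv2.INTER_CUBIC); cv2.imwrite(f"pics/{tag}.png",cr)
find("scene",["dial_line","dial_post","tab_tip"]); s=env.get_state(); print(s["time_s"],s["tcp_pos"],s["wrist_force"])
E
python3 look2.py e
```

```text
scene dial_line [([214.6, 195.2], 0.77, [0.462, 0.2213, 0.058]), ([220.2, 188.6], 0.5, [0.4795, 0.2331, 0.058])]
scene dial_post None
scene tab_tip [([207.9, 196.8], 0.59, [0.4486, 0.227, 0.053])]
7.25 [0.48908561 0.24212977 0.24189273] [1.86983201 0.41243968 1.35858805]
```

View pics/e.png

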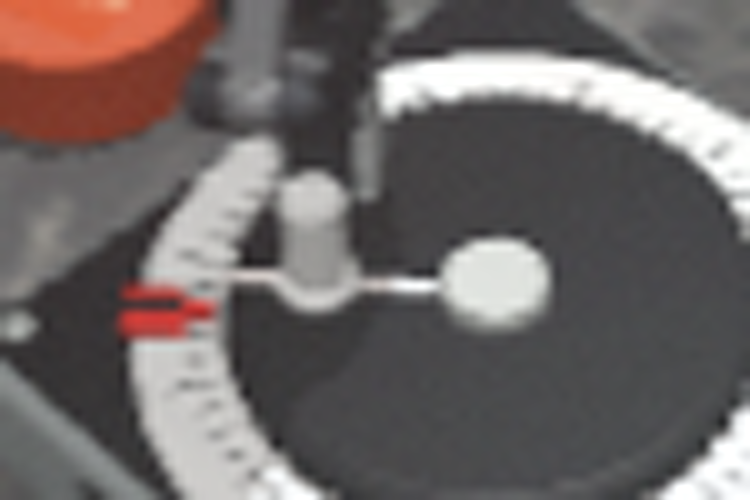

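Line runs from (430,286) to its rim end (225,273); tab tip at (213,310), its centre line along (125,303)–(213,310).

```bash
cat > ang2.py <<'E'
import sys
from h import *
f=lambda u,v,z: ray("scene",(190+u/10-.45,165+v/10-.45),z)[:2]
h=f(494,272,.063)   # centre of hub top face
ex=eval(sys.argv[1])
P={}
for nm,u,v,z in ex:
    P[nm]=f(u,v,z); d=P[nm]-h; print(nm,np.hypot(*d).round(4),np.degrees(np.arctan2(d[1],d[0])).round(1))
c=[f(x,y,.058) for x,y in((225,273),)]
print(h)
for a in np.arange(140,166,2):   # where model line ends should show, from hub
    q=proj("scene",[h[0]+.058*np.cos(np.radians(a)),h[1]+.058*np.sin(np.radians(a)),.058]); t=proj("scene",[h[0]+.062*np.cos(np.radians(a)),h[1]+.062*np.sin(np.radians(a)),.053])
    print(a,(10*(q-[190,165]+.45)).round(),(10*(t-[190,165]+.45)).round())
E
python3 ang2.py '[("end",225,273,.058),("in",430,286,.058),("tip",213,310,.053),("out",122,310,.053)]'
```

```text
end 0.0579 151.5
in 0.0138 154.4
tip 0.0604 157.5
out 0.0798 156.9
[0.51128308 0.20441012]
140 [237. 232.] [221. 243.]
142 [234. 239.] [218. 250.]
144 [232. 246.] [215. 258.]
146 [229. 253.] [213. 265.]
148 [227. 260.] [211. 273.]
150 [226. 268.] [209. 281.]
152 [224. 275.] [208. 289.]
154 [223. 282.] [207. 297.]
156 [223. 290.] [206. 304.]
158 [222. 297.] [205. 312.]
160 [222. 305.] [205. 320.]
162 [223. 312.] [206. 328.]
164 [223. 319.] [206. 336.]
```

About 6° left.

Emit:
jog_arm(
  deltas=[
    [-0.9,1.9,0,0,0,-2.75,1],
    [-0.9,1.9,0,0,0,-2.75,1],
    [0,0,0,0,0,0,1],
    [0,-5,0,0,0,0,1],
    [0,-5,0,0,0,0,1],
  ],
)

```text
time_s: 7.88
tcp_pos: [0.4899, 0.2487, 0.2412]
eef_rot: [3.057, -0.721, -0.002]
wrist_force: [-0.6, -0.1, -0.4]
grip_width: -0.004
grasp_force: 0.0
```

```bash
python3 look2.py f
```

```text
scene dial_line [([211.1, 194.8], 0.68, [0.4557, 0.2254, 0.058]), ([196.2, 166.1], 0.59, [0.4548, 0.3167, 0.058])]
scene dial_post None
scene tab_tip [([208.7, 192.0], 0.53, [0.4548, 0.2386, 0.053]), ([326.4, 266.4], 0.3, [0.5922, -0.0231, 0.053])]
8.075 [0.48988297 0.2485903  0.24132488] [0.28531449 0.45531092 0.22655436]
```

View pics/f.png

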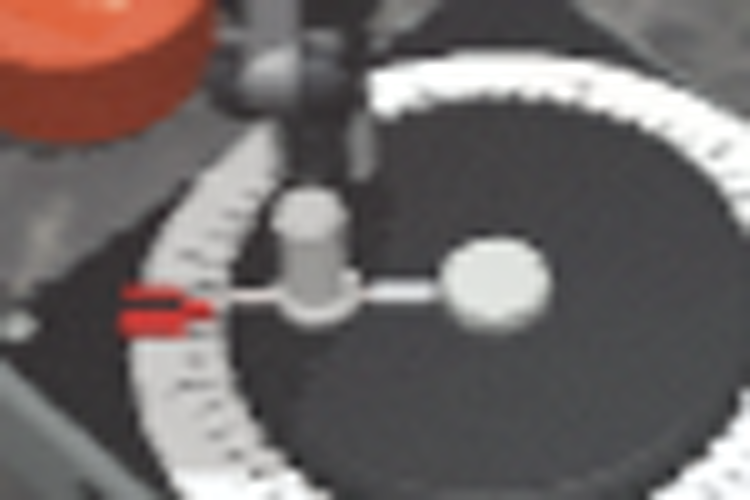

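The line now ends at (223,297) on the dial, where the model gives 158° against the tab's 157°: aligned. Lifting and moving over the button, then verifying with the top camera.

Emit:
jog_arm(
  deltas=[
    [0,0,-35,0,0,0,1],
    [0,0,-35,0,0,0,1],
    [42,46,0,0,0,0,1],
    [42,46,0,0,0,0,1],
    [41,45,0,0,0,0,1],
  ],
)

```text
time_s: 8.7
tcp_pos: [0.5408, 0.0684, 0.3119]
eef_rot: [-3.058, 0.718, -0.0]
wrist_force: [0.8, 1.0, 0.2]
grip_width: 0.003
grasp_force: 0.0
```

Emit:
jog_arm(
  deltas=[
    [0,0,0,0,0,0,1],
  ],
)

```text
time_s: 8.82
tcp_pos: [0.5412, 0.0666, 0.3116]
eef_rot: [3.056, -0.727, -0.0]
wrist_force: [-0.8, 1.0, 0.3]
grip_width: -0.0
grasp_force: 0.0
```

Run:
```python
from h import *
o=[]
for c in("top","scene"):
    im,_=env.read_camera(c); im=im[:,:,::-1].copy(); cv2.imwrite(f"pics/{c}_g.png",im)
    x0,y0=(215,180) if c=="top" else (195,160)
    o.append(cv2.resize(im[y0:y0+80,x0:x0+(50 if c=="top" else 50)],None,fx=7,fy=7,interpolation=cv2.INTER_CUBIC))
cv2.imwrite("pics/g.png",np.hstack(o)); print(env.get_state()["tcp_pos"])
```

```text
[0.54076301 0.06951993 0.31155118]
```

View pics/g.png

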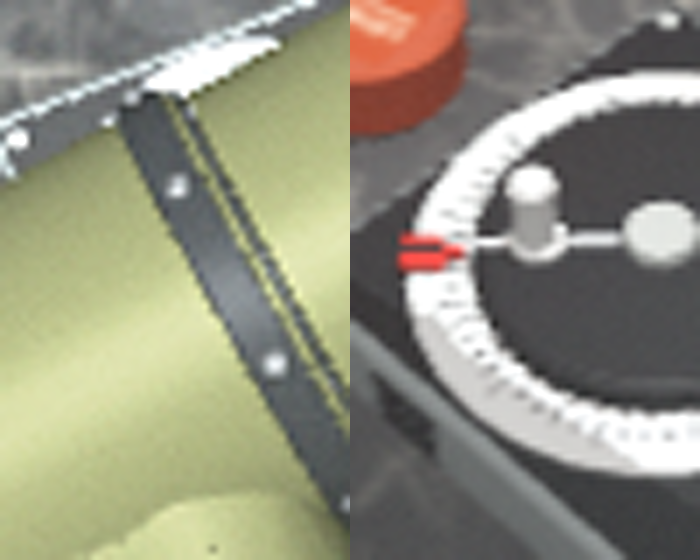

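Top view is blocked by the arm, but the scene view clearly shows the line (475,244) meeting the tab tip (465,252), with the offset expected from the 5 mm height difference. Pressing the button.

Emit:
jog_arm(
  deltas=[
    [0,0,32,0,0,0,1],
    [0,0,32,0,0,0,1],
    [0,0,4,0,0,0,1],
    [0,0,3,0,0,0,1],
    [0,0,0,0,0,0,1],
  ],
)

```text
time_s: 9.55
tcp_pos: [0.541, 0.0707, 0.242]
eef_rot: [-3.057, 0.718, -0.002]
wrist_force: [-0.3, 1.1, -0.4]
grip_width: 0.002
grasp_force: 0.0
```

Emit:
jog_arm(
  deltas=[
    [0,0,2,0,0,0,1],
    [0,0,2,0,0,0,1],
    [0,0,0,0,0,0,1],
  ],
)

```text
time_s: 9.93
tcp_pos: [0.5411, 0.0704, 0.2375]
eef_rot: [-3.057, 0.719, -0.003]
wrist_force: [1.4, 2.3, 4.1]
grip_width: -0.002
grasp_force: 1.5
```

Emit:
jog_arm(
  deltas=[
    [0,0,2,0,0,0,1],
    [0,0,0,0,0,0,1],
  ],
)

```text
time_s: 10.18
tcp_pos: [0.5411, 0.0704, 0.2353]
eef_rot: [-3.057, 0.719, -0.002]
wrist_force: [2.4, 2.9, 5.0]
grip_width: -0.002
grasp_force: 2.2
```

Emit:
jog_arm(
  deltas=[
    [0,0,2,0,0,0,1],
    [0,0,0,0,0,0,1],
  ],
)

```text
time_s: 10.42
tcp_pos: [0.5411, 0.0704, 0.2345]
eef_rot: [-3.057, 0.718, -0.003]
wrist_force: [-0.1, 3.1, 11.1]
grip_width: -0.001
grasp_force: 5.3
```

The force rose sharply to 11 N with the motion stopping short: the button is on its stop. Releasing, then backing away.

Emit:
jog_arm(
  deltas=[
    [0,0,-6,0,0,0,1],
    [0,0,-30,0,0,0,1],
    [0,0,-40,0,0,0,1],
    [45,40,-20,0,0,0,1],
    [45,40,0,0,0,0,1],
  ],
)

```text
time_s: 11.05
tcp_pos: [0.5855, -0.0417, 0.3297]
eef_rot: [-3.059, 0.716, -0.001]
wrist_force: [0.9, 0.6, 0.0]
grip_width: -0.001
grasp_force: 0.0
```

Emit:
jog_arm(
  deltas=[
    [30,50,0,0,0,0,1],
    [0,60,0,0,0,0,1],
    [0,60,0,0,0,0,1],
    [0,0,0,0,0,0,1],
  ],
)

```text
time_s: 11.55
tcp_pos: [0.5342, -0.2095, 0.3271]
eef_rot: [3.056, -0.727, -0.006]
wrist_force: [0.1, 0.1, -0.5]
grip_width: -0.001
grasp_force: 0.0
```

Run:
```python
from h import *
for c in("top","scene"):
    im,d=env.read_camera(c); find(c,["dial_centre","dial_post","dial_line","tab_tip","start_top","gear_mid","trigger_switch_mid"])
    if c=="top":
        r=rect("top",im,.054,np.array([.510,.2055]))
        hsv=cv2.cvtColor(r,cv2.COLOR_RGB2HSV); h,s,v=cv2.split(hsv)
        m=((h<10)|(h>170))&(s>80); y,x=np.nonzero(m); k=np.hypot(x-200,y-200)<170; x,y=x[k],y[k]
        print("tab deg (top)",np.degrees(np.arctan2(-(x.mean()-200),-(y.mean()-200))).round(1),k.sum())
        g=cv2.cvtColor(r,cv2.COLOR_RGB2GRAY).astype(float); A=np.radians(np.arange(130,181,1.))
        for rr in(.020,.024,.053,.055): 
            p=np.array([g[int(round(200-rr*2000*np.cos(a))),int(round(200-rr*2000*np.sin(a)))] for a in A]); w=np.clip(p-np.median(p)-25,0,None)
            print(rr,"line deg",(np.degrees(A)@w/w.sum()).round(1),p.max(),np.median(p))
    else: print("button height check", d[236,280], np.load("scene_d.npy")[236,280])
print(env.get_state()["tcp_pos"],env.get_state()["time_s"])
```

```text
top dial_centre [([251.3, 215.2], 0.93, [0.5095, 0.2112, 0.058])]
top dial_post [([245.8, 232.7], 0.93, [0.4648, 0.2251, 0.074])]
top dial_line [([246.2, 235.3], 0.59, [0.4583, 0.2252, 0.058])]
top tab_tip [([243.3, 237.8], 0.44, [0.4521, 0.2331, 0.053])]
top start_top [([307.8, 202.1], 0.55, [0.5405, 0.0648, 0.055])]
top gear_mid [([278.4, 257.3], 0.64, [0.3984, 0.1431, 0.0085])]
top trigger_switch_mid [([335.5, 176.9], 0.75, [0.611, -0.0166, 0.013])]
tab deg (top) 153.7 586
0.02 line deg 150.3 255.0 129.0
0.024 line deg 152.5 255.0 128.0
0.053 line deg 154.9 255.0 110.0
0.055 line deg 156.4 255.0 91.0
scene dial_centre [([240.0, 190.6], 0.88, [0.516, 0.2101, 0.058]), ([219.3, 193.0], 0.69, [0.4733, 0.2226, 0.058])]
scene dial_post [([220.9, 187.5], 0.86, [0.4781, 0.2227, 0.074])]
scene dial_line [([211.9, 195.1], 0.88, [0.4569, 0.2239, 0.058]), ([203.0, 248.8], 0.58, [0.3941, 0.108, 0.058])]
scene tab_tip [([208.4, 194.1], 0.52, [0.4521, 0.2335, 0.053])]
scene start_top [([279.4, 236.2], 0.59, [0.5415, 0.0731, 0.055]), ([194.5, 165.3], 0.56, [0.4527, 0.3233, 0.055])]
scene gear_mid [([200.8, 248.2], 0.52, [0.3964, 0.1411, 0.0085])]
scene trigger_switch_mid [([326.6, 268.1], 0.82, [0.6067, -0.0101, 0.013]), ([211.8, 196.6], 0.57, [0.4646, 0.2547, 0.013])]
button height check 0.80387855 0.80340016
[ 0.53644173 -0.20621804  0.32839805] 12.35
```

Both cameras put the line within about 1–2° of the tab, the button is up again, and the loose parts are where they were.

```bash
python3 -c "
from workcell import env
print(env.hand_in())"
```

```text
the job is handed in; nothing more can be done
None
```

I turned the dial until its white line met the red tab (about 1–2° off in both cameras), pressed the green button to its stop and let it come up, and handed the job in at about 12 s; no verdict came back.

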